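Fit the counterweight on the bent rod of the stand

ROBOT

A 6-joint arm with a two-finger parallel gripper is mounted at the origin on a cart in front of the work surface, level with it; the furniture and walls round the work are solid. World frame = base frame: x ahead of the robot, y to its left, z up, the work surface at z = 0. Lengths are in m, angles in rad, forces in N, time in s.
With the tool pointing down it reaches from about 0.375 to 0.975 m from the base axis. Payload 3.8 kg.
Tool frame: the origin (TCP) lies at the very end of the fingers, on their centre line; the grasp point (between the pads) lies 19 mm behind it; z points along the fingers, y is the direction in which the jaws open and shut (so a half turn about z gives the same grasp; the last joint's range is limited). The gripper opens to 85 mm and grips with 20 to 120 N. Pads are 22 mm wide; open, the fingers measure 114 mm over their backs; the gripper's body (76 mm by 85 mm) begins 54 mm behind the grasp point. The pads swing forward as they close: fully open they stand 13 mm farther back than shut.
Start: joints at [-1.345, 0.264, 1.604, -0, 1.274, -0.037], TCP at [0.175, -0.652, 0.231] pointing down, gripper open.
Joint ranges: [-2.63, 2.63], [-0.94, 2.18], [0.31, 2.57], [-1.31, 4.45], [0, 2.66], [-2.55, 2.55]. Speed limits (rad/s): [2.57, 2.57, 3.14, 3.14, 3.14, 3.14].

INTERFACE

Orientations are given as a rotation vector (axis times angle).
In Python, from workcell import bot, viewer gives the robot as it stands.
- The arm moves only by the tool jog_arm, never from a script. Its argument "motion" is a list of rows, each an object of numbers: "dx", "dy", "dz": the shift along the world's x, y, z in cm; "turn": the turn about the world's z in rad. A call has 1 to 12 rows; each row shifts and turns the commanded pose from where the row before left it; what a row does not reach is not made up. A row lasts 1/12 s, in which the tool goes at most 41.7 mm and 7.16 degrees, less where a joint would pass 70% of its speed; a pose out of reach is approached as far as the arm can. A call is refused whole if a number of a shift passes 4.17 or a number of a turn 0.125, either way. A call with a gripper value outside its range is refused whole. "fingers" is the finger opening in cm, from 0 to 8.54, set as the call begins (left out, the last holds). The fingers move at their own pace and stop on an object; "grip_force" is the grip in N (left out, the last holds). Time passes only in rows, so rows that do not move let the fingers close. It gives the time, the measured TCP pose, the force and the opening at its end, in the units of the state.
- bot.read_state(): the state, without advancing time (a new reading comes with each control period).
- viewer.read_camera(name): name is "scene" or "top" or "wrist"; returns (picture, depth): 384x512x3 uint8, red, green, blue; 384x512 float32, m along the optical axis (not along the pixel's ray), 0 where there is no reading.
- viewer.camera_info(name): a dict with "vertical_fov" (degrees; the focal length in pixels is half the picture's height over the tangent of half this angle, whatever the lens; pixels are square), "cx", "cy" (the principal point, pixels), "dist" ([k1, k2, p1, p2, k3] as OpenCV has them; the pictures are not rectified), "R" (3x3) and "t" (3): a world point X has camera coordinates R X + t. Camera axes: x right, y down, z forward; pixel columns grow to the right and rows downward; lengths in m; the calibration is good to about 2 mm. A picture is of the moment at which its call begins: read the wrist's pose just before it. camera_info takes no time and is no camera call; for the wrist camera it gives the pose at the moment of the call.
- bot.finish_job(): hands the job in, once; it reports no verdict.
The state is a dict: "time": time; "q": joint angles; "joint_vel": joint speeds; "joint_torque": joint torques, N m; "tool_pos": TCP position; "tcp_rot": TCP orientation; "wrist_force": force on the tool from outside, world axes, zero at the start; "torque": the same for the moment, N m; "width": opening from 0.0 (shut) to 1.0 (fully open).
Only numpy, scipy, OpenCV 4.12 (cv2) and the standard library are available. Lean on these libraries where they do the work, as an engineer would, in place of code of your own. Each camera call takes 0.05 s, during which the arm holds its last target. There are 200 camera calls.

TASK

Fit the steel counterweight to the support stand: pick it up, thread its drilled square head over the free end of the stand's bent rod, and slide it round the bend without forcing it until it rests against the stop collar near the post. Let go and leave it hanging there by its own weight; do not disturb the cup, the strip tube or the dish.

Things in the scene. Friction and masses are not known exactly. Their poses are not given: they have to be found in the camera images.
- bore (a point): Bore centre of the steel counterweight (0.3-0.5 kg, 89 mm tall), which stands on its round weight (dia 54, 34 high); above it a neck (dia 18, 11 long) and the drilled square head: 24 mm along the bore, 40 wide across it (flat sides to grip), 44 tall. Bore: dia 20 mm, level, right through along this point's x (either way round); z up. Site 67 mm above the underside, 22 below the top.
- stand: Fixed stand: base plate 145 x 120 x 16 mm, post, level bent steel rod, dia 12 mm, axis 165 mm up. Origin on the worktop at the post's axis, z up. Rod: inner leg from the post along -x to x=-125 mm; 90 degree level bend, centre-line radius 55 mm, centre x=-125 y=-55; free leg at x=-180 along -y to its end at y=-156. Post's clamp head (32 x 28 mm) rises 16 mm above the rod axis.
- rod_tip (a point): The very end of the rod's free leg, on the rod's axis; axes as the stand's, so the rod leads from here along +y.
- bend_outer (a point): Point on the rod's axis where the free leg ends and the bend begins, 101 mm from the tip; axes as the stand's.
- bend_inner (a point): Point on the rod's axis where the bend ends and the inner leg begins; the inner leg leads from here along the stand's +x; axes as the stand's.
- stop_face (a point): Centre, on the rod axis, of the face, away from the post, of the fixed stop collar (dia 28, 12 mm long) on the inner leg; 68 mm from bend_inner, 57 mm from the post's axis; axes as the stand's. With the head touching it the bore centre is 12 mm to -x of this point; hanging freely, 4 mm below it.
- cup_mid (a point): Middle of the yellow-lidded sample cup, 62 mm diameter, 69 mm tall, a bystander to leave alone.
- strip_tube_mid (a point): Middle of an upright test-strip tube, 42 x 37 mm, 113 mm tall, a bystander to leave alone.
- dish_mid (a point): Middle of a flat Petri dish, 90 mm diameter, 14 mm high, a bystander to leave alone.
Things that resemble listed ones, but are neither listed nor needed, are in the scene too. Leave any pink or red look-alike of the part that bears bore alone.

How it is judged:
By the outcome, as a careful person would: the job done as asked, in the order asked, and still so for the second after the job is handed in, with the robot touching nothing.
It also fails if it takes over 48 s, if anything falls off the work surface, if the arm or the gripper's body presses on something with over 40 N, if the wrist force passes 120 N, or if a joint passes its speed limit or range.

## Working session

There is one attempt and no reset: what is moved stays moved. The work goes in short steps, Python scripts to look and compute and a tool call to move; the robot and the scene stay as the last step left them, time stands still between calls to the robot, and variables do not carry over. Pictures are saved under pics/ and viewed, about 8 in all and at most 12, crops included, and the job is handed in when it is done.

Besides the shell and the picture viewer there is one more tool, called after "Emit:" as name(argument=value, ...) on one line, values as JSON. jog_arm: Moves the arm, as the interface text tells. Its arguments: {"type":"object","properties":{"motion":{"type":"array"},"fingers":{"type":"number"},"grip_force":{"type":"number"}},"required":["motion"]}

```bash
mkdir -p pics; ls
cat > h.py <<'E'
import numpy as np,cv2
from workcell import bot,viewer
def K(n):
    i=viewer.camera_info(n); f=192/np.tan(np.radians(i["vertical_fov"])/2)
    return i,np.array([[f,0,i["cx"]],[0,f,i["cy"]],[0,0,1.]]),np.array(i["dist"],float),np.array(i["R"]),np.array(i["t"])
def grab(n):
    k=K(n); p,d=viewer.read_camera(n); np.savez(f"{n}.npz",p=p,d=d,K=k[1],dist=k[2],R=k[3],t=k[4]); return p,d,k
def load(n):
    z=np.load(f"{n}.npz"); return z["p"],z["d"],(None,z["K"],z["dist"],z["R"],z["t"])
def rays(uv,k):
    u=cv2.undistortPoints(np.array(uv,float).reshape(-1,1,2),k[1],k[2]).reshape(-1,2)
    return np.c_[u,np.ones(len(u))]
def plane(uv,z,k):
    r=rays(uv,k)@k[3]; c=-k[3].T@k[4]; return c+r*((z-c[2])/r[:,2])[:,None]
def cloud(d,k):
    v,u=np.mgrid[:384,:512]; r=rays(np.c_[u.ravel(),v.ravel()],k)*d.reshape(-1,1)
    return ((r-k[4])@k[3]).reshape(384,512,3)
def proj(X,k):
    return cv2.projectPoints(np.array(X,float).reshape(-1,3),cv2.Rodrigues(k[3])[0],k[4],k[1],k[2])[0].reshape(-1,2)
E
python3 - <<'E'
from h import *
print(bot.read_state())
for n in("scene","top"):
    p,d,k=grab(n); print(n,-k[3].T@k[4],k[3][2],k[1][0,0],k[2]); cv2.imwrite(f"pics/{n}1.png",cv2.resize(p[:,:,::-1],(768,576)))
E
```

```text
pics
{'time': 0.0, 'q': array([-1.34487654e+00,  2.64765407e-01,  1.60535560e+00,  1.65734631e-05,
        1.27371358e+00, -3.69126330e-02]), 'joint_vel': array([-0.00114334,  0.00131751,  0.00022011,  0.00203324,  0.00053768,
        0.00170222]), 'joint_torque': array([-2.05827171e-03, -5.15115023e+01, -3.67315149e+01,  2.92621380e-04,
        1.29034475e-02,  4.17695873e-06]), 'tool_pos': array([ 0.17520882, -0.65111214,  0.22996371]), 'tcp_rot': array([-3.11229049e+00, -4.11368623e-01,  3.07319345e-04]), 'wrist_force': array([-0.10950462,  0.12027658,  0.38106011]), 'torque': array([ 0.04432761, -0.02597031, -0.03166196]), 'width': 0.999285779597302}
scene [-0.18699079  0.57957049  0.79110087] [ 0.65485086 -0.46993548 -0.59188765] 404.774441302306 [0.04313804 0.         0.         0.         0.        ]
top [0.45178704 0.03918323 1.2554938 ] [ 0.09398301  0.02905783 -0.99514965] 372.97175189185924 [-0.12268955  0.          0.          0.          0.        ]
```

View pics/scene1.png

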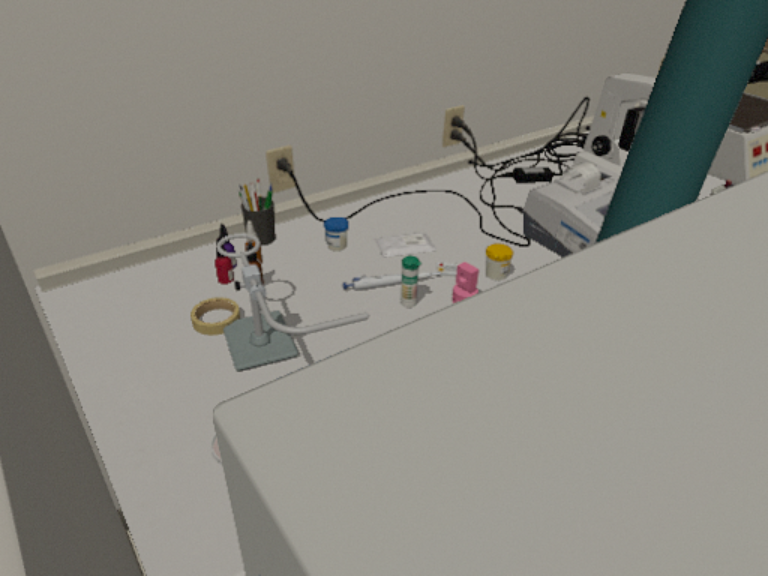

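View pics/top1.png

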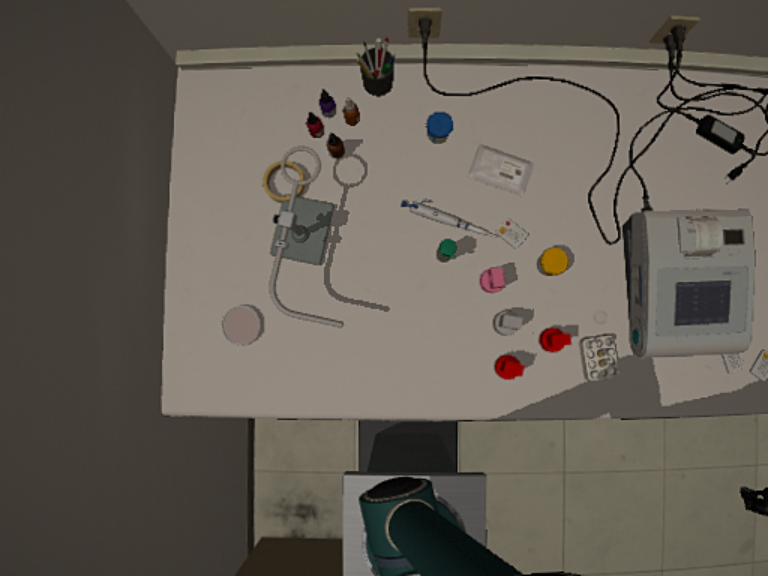

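The top view shows these candidates in 768-wide pixels: grey (508,321), pink (494,279), red (555,340) and red (510,367). Only the grey one fits steel; the pink and red ones are look-alikes. The rod tip is near (342,324) and the post near (287,220). I'll enlarge to confirm.

Run:
```python
from h import *
p,d,k=load("top")
a=cv2.resize(p[185:255,300:400,::-1],None,fx=6,fy=6,interpolation=cv2.INTER_CUBIC)   # 600x420
b=cv2.resize(p[120:225,170:240,::-1],None,fx=4,fy=4,interpolation=cv2.INTER_CUBIC)[:, :200+80]
im=np.zeros((420,800,3),np.uint8); im[:,:520]=a[:,40:560]; im[:,520:800]=b; cv2.imwrite("pics/c1.png",im)
C=cloud(d,k)
# steel candidate: height map region
s=C[195:235,320:360]; hs=s[...,2]; g=p[195:235,320:360].astype(int); grey=(g.max(2)-g.min(2)<25)
m=(hs>0.08)&(hs<.1)&grey; P=s[m]; print("head top",len(P),P.mean(0))
r=cv2.minAreaRect((P[:,:2]*1000).astype(np.float32)); print(r, cv2.boxPoints(r).round(0).tolist())
m=(hs>.02)&(hs<.05)&grey; P2=s[m]; print("weight",len(P2),P2.mean(0))
# rod
s=C[120:225,170:240]; m=(s[...,2]>.155)&(s[...,2]<.19); P=s[m]
vv,uu=np.nonzero(m); print("rod n",len(P))
for x0 in np.arange(.3,.72,.01):
    q=P[(P[:,0]>=x0)&(P[:,0]<x0+.01)]
    if len(q): print(round(x0,2),len(q),q.mean(0).round(4),q[:,1].min().round(3),q[:,1].max().round(3))
```

```text
head top 107 [ 0.48679854 -0.19973094  0.08912591]
((486.6108703613281, -200.67434692382812), (41.84086990356445, 23.76833152770996), 79.3967056274414) [[471.0, -219.0], [494.0, -223.0], [502.0, -182.0], [479.0, -178.0]]
weight 115 [ 0.48488157 -0.19328208  0.0341294 ]
rod n 679
0.47 17 [0.4783 0.1568 0.1695] 0.145 0.174
0.48 55 [0.4853 0.1767 0.17  ] 0.145 0.216
0.49 71 [0.4949 0.2184 0.1699] 0.175 0.257
0.5 29 [0.5047 0.2515 0.1697] 0.228 0.269
0.51 22 [0.5151 0.2688 0.1696] 0.258 0.279
0.52 17 [0.5251 0.277  0.1696] 0.267 0.284
0.53 13 [0.5347 0.2816 0.1693] 0.276 0.288
0.54 18 [0.5454 0.2841 0.1697] 0.279 0.292
0.55 14 [0.5553 0.2847 0.169 ] 0.28 0.292
0.56 12 [0.5643 0.2836 0.1699] 0.279 0.289
0.57 17 [0.5745 0.2814 0.1695] 0.276 0.288
0.58 13 [0.5852 0.2796 0.1699] 0.274 0.286
0.59 16 [0.5954 0.2776 0.17  ] 0.272 0.283
0.6 14 [0.6058 0.2746 0.1704] 0.269 0.281
0.61 12 [0.615  0.2727 0.1702] 0.268 0.277
0.62 15 [0.6246 0.2698 0.1703] 0.259 0.277
0.63 31 [0.6344 0.2668 0.1747] 0.256 0.28
0.64 21 [0.6438 0.2683 0.1734] 0.255 0.281
0.65 15 [0.655  0.2646 0.1719] 0.26 0.269
0.66 15 [0.6658 0.2611 0.1693] 0.255 0.267
0.67 43 [0.6751 0.2578 0.1767] 0.246 0.275
0.68 42 [0.6853 0.2604 0.175 ] 0.244 0.288
0.69 45 [0.6947 0.2601 0.1764] 0.242 0.288
0.7 18 [0.7042 0.2565 0.1756] 0.245 0.268
0.71 10 [0.7154 0.252  0.1695] 0.248 0.256
```

View pics/c1.png

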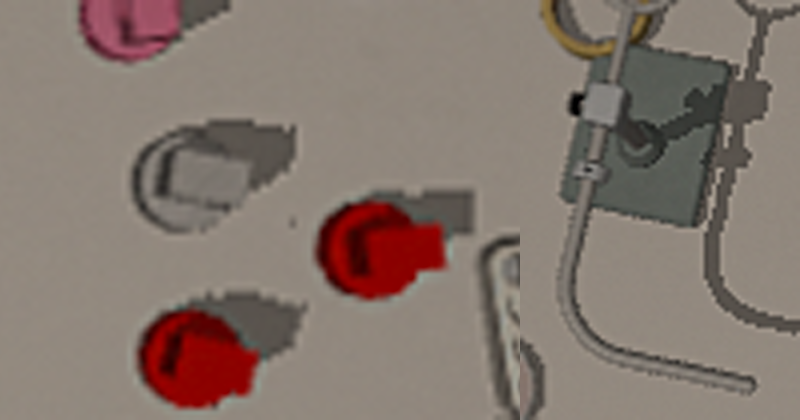

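The grey head at native pixel (333,215) is the steel counterweight. It is 42x24 mm at z=0.089, which matches the description. Next come the stand's lines and the clearances around the grasp.

```bash
cat > stand.py <<'E'
from h import *
def fit(n):
    p,d,k=load(n); C=cloud(d,k); s=C[120:225,170:240] if n=="top" else C
    P=s.reshape(-1,3); P=P[(P[:,2]>.155)&(P[:,2]<.176)]
    A=P[(P[:,0]>.565)&(P[:,0]<.618)&(abs(P[:,1]-.278)<.02)]; B=P[(P[:,1]<.225)&(P[:,1]>.1)&(P[:,0]<.52)]
    f=lambda Q:cv2.fitLine(Q[:,:2].astype(np.float32),cv2.DIST_HUBER,0,.01,.01).ravel()
    a,b=f(A),f(B); aa=np.arctan(a[1]/a[0]); bb=np.arctan(-b[0]/b[1]) # yaw from each leg
    t=np.linalg.solve(np.c_[a[:2],-b[:2]],b[2:]-a[2:]); c=a[2:]+t[0]*a[:2]
    return aa,bb,c,len(A),len(B),(A[:,2].mean(),B[:,2].mean()),B[B[:,1].argsort()[:6]]
if __name__=="__main__":
    aa,bb,c,*r=fit("top"); print("yaw deg",np.degrees([aa,bb]),"corner",c,r)
    y=(aa+bb)/2; R=np.array([[np.cos(y),-np.sin(y)],[np.sin(y),np.cos(y)]])
    o=c-R@[-.18,0]
    for n,q in dict(origin=(0,0),tip=(-.18,-.156),outer=(-.18,-.055),center=(-.125,-.055),inner=(-.125,0),stop=(-.057,0)).items(): print(n,(o+R@q).round(4))
    p,d,k=load("top"); C=cloud(d,k)
    hsv=cv2.cvtColor(p,cv2.COLOR_RGB2HSV); m=(hsv[...,1]>110)&(C[...,2]>.015)
    n,l,st,ce=cv2.connectedComponentsWithStats(m.astype(np.uint8))
    for i in range(1,n):
        if st[i,4]>60:
            Q=C[l==i]; print(ce[i].round(),st[i,4],"min",Q.min(0).round(3),"max",Q.max(0).round(3),p[l==i].mean(0).round())
E
python3 stand.py
```

```text
yaw deg [-12.585549 -11.774061] corner [0.5106129 0.2960999] [75, 116, (np.float64(0.17002787309836628), np.float64(0.16974175215289802)), array([[0.47932423, 0.14451391, 0.17150572],
       [0.48225616, 0.14462008, 0.17067933],
       [0.47648383, 0.14477568, 0.16854647],
       [0.47932589, 0.14748802, 0.17097795],
       [0.47643353, 0.14753665, 0.17022717],
       [0.48226254, 0.14760755, 0.17004639]])]
origin [0.6866 0.2581]
tip [0.4777 0.1436]
outer [0.499  0.2423]
center [0.5528 0.2307]
inner [0.5644 0.2845]
stop [0.6308 0.2701]
[218.  70.] 76 min [0.965 0.18  0.028] max [0.995 0.214 0.084] [23.  9. 34.]
[234.  76.] 86 min [0.946 0.125 0.016] max [0.98  0.158 0.075] [53. 26.  6.]
[293.  83.] 240 min [ 0.452 -0.084  0.043] max [0.952 0.039 1.255] [18. 51. 85.]
[209.  84.] 99 min [0.916 0.209 0.015] max [0.944 0.244 0.115] [47.  6.  9.]
[224.  99.] 95 min [0.865 0.16  0.016] max [0.897 0.194 0.098] [33. 14.  5.]
[182. 122.] 121 min [0.764 0.281 0.016] max [0.853 0.342 0.031] [111.  90.  51.]
[298. 165.] 103 min [ 0.452 -0.081  0.082] max [0.655 0.039 1.255] [16. 78. 52.]
[369. 174.] 282 min [ 0.452 -0.329  0.025] max [0.647 0.039 1.255] [141.  99.   3.]
[328. 186.] 210 min [ 0.452 -0.194  0.016] max [0.605 0.039 1.255] [142.  70.  88.]
[370. 226.] 244 min [ 0.424 -0.325  0.016] max [ 0.474 -0.278  0.095] [120.   4.   3.]
[339. 245.] 238 min [ 0.365 -0.225  0.018] max [0.452 0.039 1.255] [123.   5.   4.]
[284. 360.] 3021 min [-0.021 -0.093  0.015] max [0.452 0.102 1.255] [12. 27. 25.]
```

Emit:
jog_arm(motion=[{"dx": 0.9, "dy": 2.6, "turn": -0.019}, {"dx": 0.9, "dy": 2.6, "turn": -0.019}, {"dx": 0.9, "dy": 2.6, "turn": -0.019}, {"dx": 0.9, "dy": 2.6, "turn": -0.019}, {"dx": 0.9, "dy": 2.6, "turn": -0.019}, {"dx": 0.9, "dy": 2.6, "turn": -0.019}, {"dx": 0.9, "dy": 2.6, "turn": -0.019}, {"dx": 0.9, "dy": 2.6, "turn": -0.019}, {"dx": 0.9, "dy": 2.6, "turn": -0.019}, {"dx": 0.9, "dy": 2.6, "turn": -0.019}, {"dx": 0.9, "dy": 2.6, "turn": -0.019}, {"dx": 0.9, "dy": 2.6, "turn": -0.019}])

```text
validation failed for argument at $.mo...
```

Emit:
jog_arm(motion=[{"dx": 1.7, "dy": 1.15, "turn": -0.019}, {"dx": 1.7, "dy": 1.15, "turn": -0.019}, {"dx": 1.7, "dy": 1.15, "turn": -0.019}, {"dx": 1.7, "dy": 1.15, "turn": -0.019}, {"dx": 1.7, "dy": 1.15, "turn": -0.019}, {"dx": 1.7, "dy": 1.15, "turn": -0.019}, {"dx": 1.7, "dy": 1.15, "turn": -0.019}, {"dx": 1.7, "dy": 1.15, "turn": -0.019}, {"dx": 1.7, "dy": 1.15, "turn": -0.019}, {"dx": 1.7, "dy": 1.15, "turn": -0.019}, {}, {}])

```text
validation failed for argument at $.mo...
```

```bash
cat > head.py <<'E'
from h import *
s=bot.read_state(); R=cv2.Rodrigues(np.array(s["tcp_rot"]))[0]
print("t",s["time"],"tcp",s["tool_pos"].round(4),"jaw deg",np.degrees(np.arctan2(R[1,1],R[0,1])).round(2),"F",s["wrist_force"].round(2),"w",s["width"],"q6",s["q"][5])
p,d,k=grab("wrist"); C=cloud(d,k); m=(C[...,2]>.082)&(C[...,2]<.097)&(np.hypot(C[...,0]-.487,C[...,1]+.2)<.04)&(p.max(2).astype(int)-p.min(2)<40)
n,l,st,_=cv2.connectedComponentsWithStats(m.astype(np.uint8)); i=1+st[1:,4].argmax(); Q=C[l==i]
r=cv2.minAreaRect((Q[:,:2]*1000).astype(np.float32)); print(len(Q),"z",np.median(Q[:,2]),r)
im=p[:,:,::-1].copy(); im[l==i]=(0,255,0); cv2.imwrite("pics/w1.png",np.hstack([p[:,:,::-1],im])[:, :])
cv2.imwrite("pics/w1.png",cv2.resize(im,(640,480)))
E
python3 head.py
```

```text
t 0.1 tcp [ 0.1752 -0.6511  0.23  ] jaw deg -74.94 F [-0.26  0.67 -0.51] w 0.9969549996095515 q6 -0.036908290447551284Traceback (most recent call last):
  File "head.py", line 5, in <module>
    n,l,st,_=cv2.connectedComponentsWithStats(m.astype(np.uint8)); i=1+st[1:,4].argmax(); Q=C[l==i]
                                                                       ~~~~~~~~~~~~~~~^^
ValueError: attempt to get argmax of an empty sequence
```

Emit:
jog_arm(motion=[{"dx": 0.9, "dy": 2.6, "dz": 0, "turn": -0.019}, {"dx": 0.9, "dy": 2.6, "dz": 0, "turn": -0.019}, {"dx": 0.9, "dy": 2.6, "dz": 0, "turn": -0.019}, {"dx": 0.9, "dy": 2.6, "dz": 0, "turn": -0.019}, {"dx": 0.9, "dy": 2.6, "dz": 0, "turn": -0.019}, {"dx": 0.9, "dy": 2.6, "dz": 0, "turn": -0.019}, {"dx": 0.9, "dy": 2.6, "dz": 0, "turn": -0.019}, {"dx": 0.9, "dy": 2.6, "dz": 0, "turn": -0.019}, {"dx": 0.9, "dy": 2.6, "dz": 0, "turn": -0.019}, {"dx": 0.9, "dy": 2.6, "dz": 0, "turn": -0.019}, {"dx": 0.9, "dy": 2.6, "dz": 0, "turn": -0.019}, {"dx": 0.9, "dy": 2.6, "dz": 0, "turn": -0.019}])

```text
time: 1.15
tool_pos: [0.2834, -0.3383, 0.231]
tcp_rot: [-3.141, -0.053, 0.0]
wrist_force: [0.1, 0.7, 0.5]
width: 1.002
```

Emit:
jog_arm(motion=[{"dx": 1.7, "dy": 1.15, "dz": 0, "turn": -0.019}, {"dx": 1.7, "dy": 1.15, "dz": 0, "turn": -0.019}, {"dx": 1.7, "dy": 1.15, "dz": 0, "turn": -0.019}, {"dx": 1.7, "dy": 1.15, "dz": 0, "turn": -0.019}, {"dx": 1.7, "dy": 1.15, "dz": 0, "turn": -0.019}, {"dx": 1.7, "dy": 1.15, "dz": 0, "turn": -0.019}, {"dx": 1.7, "dy": 1.15, "dz": 0, "turn": -0.019}, {"dx": 1.7, "dy": 1.15, "dz": 0, "turn": -0.019}, {"dx": 1.7, "dy": 1.15, "dz": 0, "turn": -0.019}, {"dx": 1.7, "dy": 1.15, "dz": 0, "turn": -0.019}, {"dx": 1.7, "dy": 1.15, "dz": 0, "turn": -0.019}, {"dx": 1.7, "dy": 1.15, "dz": 0, "turn": -0.019}])

```text
time: 2.15
tool_pos: [0.4879, -0.201, 0.2309]
tcp_rot: [-3.127, 0.304, 0.001]
wrist_force: [0.5, -0.7, 0.1]
width: 1.001
```

```bash
python3 head.py
```

```text
t 2.15 tcp [ 0.4879 -0.201   0.2309] jaw deg -101.12 F [ 0.48 -0.65  0.07] w 1.001307770847639 q6 1.3268585919831613
999 z 0.08952644387926481 ((487.04534912109375, -201.81716918945312), (39.9349479675293, 24.225677490234375), 79.26384735107422)
```

View pics/w1.png

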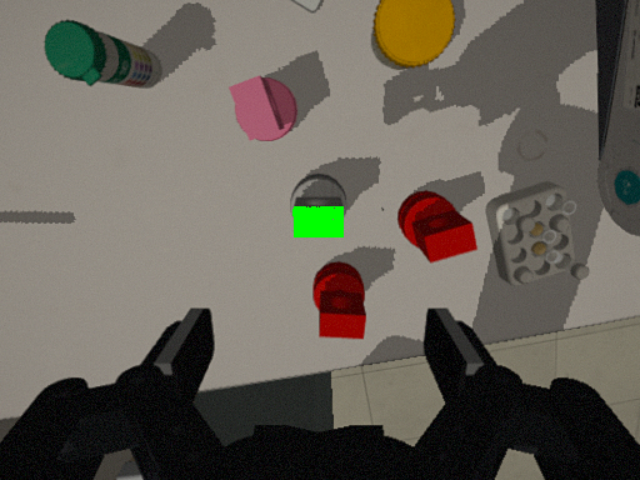

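The green mask at (318,222) is the steel head, 39.9x24.2 mm at z=0.0895, centred between the fingers. The red look-alikes sit clear at (345,300) and (435,225). Descending now.

Emit:
jog_arm(motion=[{"dx": -0.1, "dy": -0.1, "dz": -1.5, "turn": 0.006}, {"dx": 0, "dy": 0, "dz": -2.0, "turn": 0}, {"dx": 0, "dy": 0, "dz": -2.0, "turn": 0}, {"dx": 0, "dy": 0, "dz": -2.0, "turn": 0}, {"dx": 0, "dy": 0, "dz": -2.0, "turn": 0}, {"dx": 0, "dy": 0, "dz": -2.0, "turn": 0}, {"dx": 0, "dy": 0, "dz": -2.0, "turn": 0}, {"dx": 0, "dy": 0, "dz": -1.6, "turn": 0}, {"dx": 0, "dy": 0, "dz": -1.2, "turn": 0}, {"dx": 0, "dy": 0, "dz": -1.2, "turn": 0}, {"dx": 0, "dy": 0, "dz": -0.7, "turn": 0}, {"dx": 0, "dy": 0, "dz": 0, "turn": 0}])

```text
time: 3.2
tool_pos: [0.4852, -0.2023, 0.0477]
tcp_rot: [-3.127, 0.294, 0.004]
wrist_force: [0.1, 0.9, -0.9]
width: 0.999
```

Emit:
jog_arm(motion=[{"dx": 0, "dy": 0, "dz": 0, "turn": 0}, {"dx": 0, "dy": 0, "dz": 0, "turn": 0}, {"dx": 0, "dy": 0, "dz": 0, "turn": 0}, {"dx": 0, "dy": 0, "dz": 0, "turn": 0}, {"dx": 0, "dy": 0, "dz": 0, "turn": 0}, {"dx": 0, "dy": 0, "dz": 0, "turn": 0}, {"dx": 0, "dy": 0, "dz": 0, "turn": 0}, {"dx": 0, "dy": 0, "dz": 0, "turn": 0}, {"dx": 0, "dy": 0, "dz": 0, "turn": 0}, {"dx": 0, "dy": 0, "dz": 0, "turn": 0}], fingers=3.0, grip_force=60)

```text
time: 4.03
tool_pos: [0.4873, -0.2031, 0.0504]
tcp_rot: [3.127, -0.294, 0.003]
wrist_force: [0.1, 0.8, 5.6]
width: 0.459
```

Emit:
jog_arm(motion=[{"dx": 0, "dy": 0, "dz": 0.4, "turn": 0}, {"dx": 0, "dy": 0, "dz": 0.8, "turn": 0}, {"dx": 0, "dy": 0, "dz": 1.2, "turn": 0}, {"dx": 0, "dy": 0, "dz": 1.6, "turn": 0}, {"dx": 0, "dy": 0, "dz": 1.6, "turn": 0}, {"dx": 0, "dy": 0, "dz": 1.6, "turn": 0}, {"dx": 0, "dy": 0, "dz": 1.4, "turn": 0.05}, {"dx": 0, "dy": 0.5, "dz": 0.8, "turn": 0.1}, {"dx": 0, "dy": 1, "dz": 0.4, "turn": 0.1}, {"dx": -0.1, "dy": 1.5, "dz": 0, "turn": 0.1}, {"dx": -0.1, "dy": 2, "dz": 0, "turn": 0.1}, {"dx": -0.2, "dy": 2, "dz": 0, "turn": 0.1}])

```text
time: 5.03
tool_pos: [0.4823, -0.1325, 0.1482]
tcp_rot: [3.089, 0.573, 0.001]
wrist_force: [0.5, 0.6, -3.9]
width: 0.461
```

Emit:
jog_arm(motion=[{"dx": -0.2, "dy": 2, "dz": 0, "turn": 0.1}, {"dx": -0.2, "dy": 2, "dz": 0, "turn": 0.1}, {"dx": -0.2, "dy": 2, "dz": 0, "turn": 0.1}, {"dx": -0.2, "dy": 2, "dz": 0, "turn": 0.1}, {"dx": -0.2, "dy": 2, "dz": 0, "turn": 0.1}, {"dx": -0.2, "dy": 2, "dz": 0, "turn": 0.1}, {"dx": -0.2, "dy": 2, "dz": 0, "turn": 0.1}, {"dx": -0.1, "dy": 2, "dz": 0, "turn": 0.1}, {"dx": 0, "dy": 2, "dz": 0, "turn": 0.1}, {"dx": 0, "dy": 1, "dz": 0, "turn": 0.1}, {"dx": 0, "dy": 0.5, "dz": 0, "turn": 0}, {"dx": 0, "dy": 0, "dz": 0, "turn": 0}])

```text
time: 6.03
tool_pos: [0.4672, 0.0629, 0.1477]
tcp_rot: [2.441, 1.977, 0.0]
wrist_force: [0.0, 0.3, -3.4]
width: 0.46
```

```bash
cat > look.py <<'E'
from h import *
import sys
s=bot.read_state(); R=cv2.Rodrigues(np.array(s["tcp_rot"]))[0]
print("t",s["time"],"tcp",s["tool_pos"].round(4),"jaw deg",np.degrees(np.arctan2(R[1,1],R[0,1])).round(2),"F",s["wrist_force"].round(2),"w",s["width"].round(3),"q",s["q"].round(2))
a=grab("wrist"); b=grab(sys.argv[2])[0]; p=a[0]
cv2.imwrite(f"pics/{sys.argv[1]}.png",np.vstack([p,b])[:, :, ::-1] if 0 else cv2.resize(np.hstack([p,b])[:,:,::-1],(800,300)))
T=s["tool_pos"]
for n in ("wrist",sys.argv[2]):
    _,d,k=load(n); C=cloud(d,k)
    m=(C[...,2]>T[2]+.030)&(C[...,2]<T[2]+.047)&(np.hypot(C[...,0]-T[0],C[...,1]-T[1])<.03)
    Q=C[m]
    if len(Q)>20: print(n,len(Q),"head top z",np.median(Q[:,2]).round(4),cv2.minAreaRect((Q[:,:2]*1000).astype(np.float32)))
E
python3 look.py l1 top
```

```text
Traceback (most recent call last):
  File "look.py", line 4, in <module>
    print("t",s["time"],"tcp",s["tool_pos"].round(4),"jaw deg",np.degrees(np.arctan2(R[1,1],R[0,1])).round(2),"F",s["wrist_force"].round(2),"w",s["width"].round(3),"q",s["q"].round(2))
                                                                                                                                                ^^^^^^^^^^^^^^^^
AttributeError: 'float' object has no attribute 'round'
```

```bash
sed -i 's/s\["width"\].round(3)/s["width"]/' look.py; python3 look.py l1 top
```

```text
t 6.0333 tcp [0.4672 0.0629 0.1477] jaw deg -11.99 F [ 0.    0.26 -3.35] w 0.4604642640419309 q [ 0.08 -0.06  2.12  0.    1.08  0.29]
wrist 6763 head top z 0.1867 ((467.04620361328125, 61.942100524902344), (27.51064109802246, 58.82880401611328), 78.0949935913086)
```

View pics/l1.png

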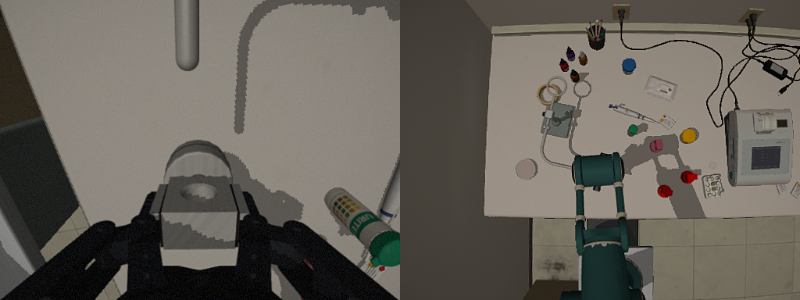

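The wrist view (left half) shows the gripped head at (200,215) with the bore mouth at (195,190). The rod tip is ahead at (187,65), nearly in line. I'll measure rod against head in that same camera.

```bash
cat > rel.py <<'E'
from h import *
import sys
if len(sys.argv)>1: grab("wrist")
s=bot.read_state(); R=cv2.Rodrigues(np.array(s["tcp_rot"]))[0]; T=np.array(s["tool_pos"])
j=R[:2,1]; j=j/np.linalg.norm(j); b=np.array([-j[1],j[0]]); print("t",s["time"],"T",T.round(4),"jaw",np.degrees(np.arctan2(j[1],j[0])).round(2),"bore dir",b.round(4),"F",s["wrist_force"].round(1),"tilt",R[:,2].round(4))
p,d,k=load("wrist"); C=cloud(d,k); D=C[...,:2]-T[:2]; f=D@b; l=D@j; z=C[...,2]
g=(p.max(2).astype(int)-p.min(2)<40)
m=(f>-.011)&(f<.011)&(abs(l)<.03)&(z>T[2]+.03)&(z<T[2]+.06)&(p.mean(2)>70)
print("head top: n",m.sum(),"z",np.median(z[m]).round(4))
zt=np.median(z[m]); m=(abs(z-zt)<.003)&(abs(l)<.03)&(abs(f)<.03)&(p.mean(2)>70); print("  f",np.percentile(f[m],[1,99]).round(4),"l",np.percentile(l[m],[1,99]).round(4), "ang",cv2.minAreaRect(np.c_[f[m],l[m]].astype(np.float32)*1000))
m=(f>.012)&(f<.2)&(abs(l)<.03)&(z>.155)&(z<.185)&(abs(z-.17)<.012)
a=np.nonzero(m); print("rod n",m.sum(),"tip f",np.percentile(f[m],1).round(4))
for lo in np.arange(.0,.2,.02):
    q=m&(f>=lo)&(f<lo+.02)
    if q.sum()>15: print(round(lo,2),q.sum(),"l mid",((l[q].min()+l[q].max())/2).round(4),"w",np.ptp(l[q]).round(4),"top z",np.percentile(z[q],95).round(4))
# bore front face mouth: dark/face plane in front
m=(abs(l)<.019)&(z>T[2]-.01)&(z<zt-.003)&(f>.005)&(f<.02); print("front face f",np.median(f[m]).round(4),m.sum())
E
python3 rel.py
```

```text
t 6.1333 T [0.4673 0.0618 0.1475] jaw -12.02 bore dir [0.2083 0.9781] F [-1.  -0.1 -2.7] tilt [ 1.e-04 -5.e-04 -1.e+00]
head top: n 4137 z 0.1868
  f [-0.013   0.0114] l [-0.02    0.0217] ang ((-0.8584394454956055, 0.3452320098876953), (50.49453353881836, 25.690942764282227), 89.92560577392578)
rod n 2685 tip f 0.082
0.08 1512 l mid -0.0065 w 0.0118 top z 0.172
0.1 1172 l mid -0.0064 w 0.0116 top z 0.1721
front face f 0.0108 2965
```

Emit:
jog_arm(motion=[{"dx": -0.3, "dy": 0.1, "dz": 0.05, "turn": 0}, {"dx": -0.4, "dy": 0.1, "dz": 0.05, "turn": -0.003}, {"dx": 0.2, "dy": 0.9, "dz": 0, "turn": 0}, {"dx": 0.2, "dy": 0.9, "dz": 0, "turn": 0}, {"dx": 0.2, "dy": 0.9, "dz": 0, "turn": 0}, {"dx": 0.2, "dy": 0.9, "dz": 0, "turn": 0}, {"dx": 0.2, "dy": 0.9, "dz": 0, "turn": 0}, {"dx": 0.2, "dy": 0.8, "dz": 0, "turn": 0}, {"dx": 0, "dy": 0, "dz": 0, "turn": 0}, {"dx": 0, "dy": 0, "dz": 0, "turn": 0}])

```text
time: 6.97
tool_pos: [0.4724, 0.1178, 0.1482]
tcp_rot: [2.441, 1.977, -0.001]
wrist_force: [-0.0, -0.4, -3.6]
width: 0.462
```

```bash
python3 rel.py g; python3 -c "
from h import *
p=load('wrist')[0]; cv2.imwrite('pics/r1.png',cv2.resize(p[60:384,100:420,::-1],(592,600)))"
```

```text
t 7.0167 T [0.4722 0.1174 0.1481] jaw -12.03 bore dir [0.2084 0.978 ] F [ 0.4  0.3 -3.6] tilt [-6.e-04 -5.e-04 -1.e+00]
head top: n 4370 z 0.1872
  f [-0.0135  0.0108] l [-0.0196  0.022 ] ang ((-1.4096717834472656, 0.759063720703125), (50.96137619018555, 26.012027740478516), 89.2782211303711)
rod n 6289 tip f 0.0294
0.02 660 l mid 0.0004 w 0.0117 top z 0.1718
0.04 1266 l mid 0.0004 w 0.0121 top z 0.1719
0.06 1495 l mid 0.0004 w 0.012 top z 0.172
0.08 1713 l mid 0.0003 w 0.012 top z 0.1721
0.1 1155 l mid 0.0003 w 0.0122 top z 0.1722
front face f 0.0102 2922
```

View pics/r1.png

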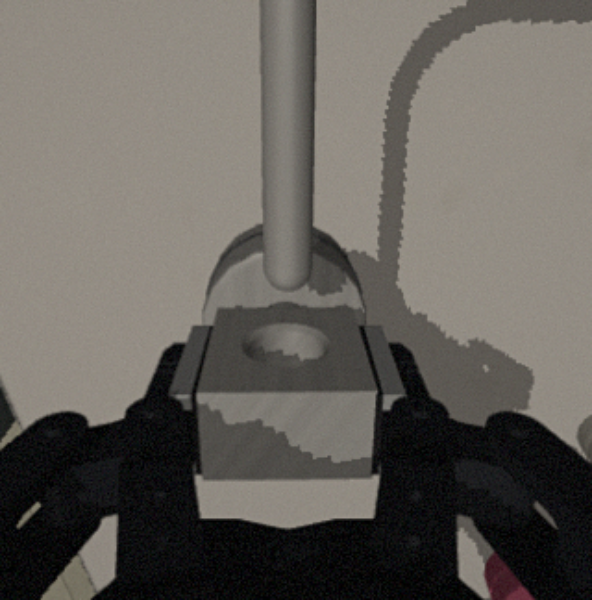

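Rod tip at (288,280) and bore mouth at (287,345) line up, with a lateral error under 0.5 mm. Inserting gently.

Emit:
jog_arm(motion=[{"dx": 0, "dy": 0, "dz": 0.05, "turn": 0}, {"dx": 0.1, "dy": 0.49, "dz": 0, "turn": 0}, {"dx": 0.1, "dy": 0.49, "dz": 0, "turn": 0}, {"dx": 0.1, "dy": 0.49, "dz": 0, "turn": 0}, {"dx": 0.1, "dy": 0.49, "dz": 0, "turn": 0}, {"dx": 0.1, "dy": 0.49, "dz": 0, "turn": 0}, {"dx": 0.1, "dy": 0.49, "dz": 0, "turn": 0}, {"dx": 0.11, "dy": 0.49, "dz": 0, "turn": 0}, {"dx": 0.11, "dy": 0.49, "dz": 0, "turn": 0}, {"dx": 0.11, "dy": 0.49, "dz": 0, "turn": 0}, {"dx": 0, "dy": 0, "dz": 0, "turn": 0}, {"dx": 0, "dy": 0, "dz": 0, "turn": 0}])

```text
time: 8.02
tool_pos: [0.4817, 0.1616, 0.1487]
tcp_rot: [2.442, 1.976, -0.0]
wrist_force: [0.8, -0.9, -3.7]
width: 0.458
```

```bash
python3 rel.py g
```

```text
t 8.0667 T [0.4816 0.1614 0.1487] jaw -12.06 bore dir [0.209  0.9779] F [-0.4  1.2 -3.5] tilt [-3.e-04 -3.e-04 -1.e+00]
head top: n 4388 z 0.1878
  f [-0.0138  0.0107] l [-0.0211  0.0219] ang ((-1.8981828689575195, 0.3207855224609375), (51.278751373291016, 26.359521865844727), 89.80132293701172)
rod n 7250 tip f 0.0135
0.0 393 l mid 0.0004 w 0.0113 top z 0.172
0.02 1095 l mid 0.0004 w 0.012 top z 0.1719
0.04 1258 l mid 0.0005 w 0.0118 top z 0.172
0.06 1463 l mid 0.0004 w 0.0121 top z 0.172
0.08 1752 l mid 0.0022 w 0.0153 top z 0.172
0.1 1289 l mid 0.0072 w 0.0202 top z 0.172
front face f 0.0101 3092
```

Emit:
jog_arm(motion=[{"dx": 0.12, "dy": 0.56, "dz": 0, "turn": 0}, {"dx": 0.15, "dy": 0.68, "dz": 0, "turn": 0}, {"dx": 0.15, "dy": 0.68, "dz": 0, "turn": 0}, {"dx": 0.15, "dy": 0.68, "dz": 0, "turn": 0}, {"dx": 0.15, "dy": 0.68, "dz": 0, "turn": 0}, {"dx": 0.15, "dy": 0.68, "dz": 0, "turn": 0}, {"dx": 0.15, "dy": 0.68, "dz": 0, "turn": 0}, {"dx": 0.15, "dy": 0.68, "dz": 0, "turn": 0}, {"dx": 0.15, "dy": 0.68, "dz": 0, "turn": 0}, {"dx": 0.15, "dy": 0.68, "dz": 0, "turn": 0}, {"dx": 0.13, "dy": 0.68, "dz": 0, "turn": 0}, {"dx": 0, "dy": 0, "dz": 0, "turn": 0}])

```text
time: 9.07
tool_pos: [0.4981, 0.2363, 0.1489]
tcp_rot: [-2.442, -1.976, -0.001]
wrist_force: [0.1, 0.3, -2.9]
width: 0.462
```

```bash
cat > arc.py <<'E'
from h import *
# fit bend from wrist cloud: circle of rod bend points and inner leg line, world
grab("wrist"); s=bot.read_state(); T=np.array(s["tool_pos"]); R=cv2.Rodrigues(np.array(s["tcp_rot"]))[0]; j=R[:2,1]
print("t",s["time"],"T",T.round(4),"jaw",np.degrees(np.arctan2(j[1],j[0])).round(2),"F",s["wrist_force"].round(1),"M",np.round(s["torque"],2))
p,d,k=load("wrist"); C=cloud(d,k).reshape(-1,3)
P=C[(C[:,2]>.160)&(C[:,2]<.176)&(np.hypot(C[:,0]-T[0],C[:,1]-T[1])<.16)]
c=np.array([.5106,.2961]); y=np.radians(-12.05); e=np.array([np.cos(y),np.sin(y)]); n=np.array([-e[1],e[0]])
S=np.c_[(P[:,:2]-c)@e-.18,(P[:,:2]-c)@n]   # predicted stand frame
F=S[(abs(S[:,0]+.18)<.012)&(S[:,1]<-.06)&(S[:,1]>-.16)]
L=S[(abs(S[:,1])<.015)&(S[:,0]>-.12)&(S[:,0]<-.075)]
B=S[(S[:,0]<-.13)&(S[:,1]>-.05)]; r=np.hypot(B[:,0]+.125,B[:,1]+.055); B=B[abs(r-.055)<.012]
mid=lambda v:(np.percentile(v,2)+np.percentile(v,98))/2 if len(v)>20 else None
print("free leg x err",len(F),mid(F[:,0]+.18) if len(F)>20 else "", "inner leg y err",len(L),mid(L[:,1]) if len(L)>20 else "")
for a0 in (95,110,125,140,155,170):
    a=np.degrees(np.arctan2(B[:,1]+.055,B[:,0]+.125)); q=abs(a-a0)<6
    if q.sum()>20: print("bend ang",a0,q.sum(),"radius err",np.round(mid(np.hypot(B[q,0]+.125,B[q,1]+.055))-.055,4))
t=T[:2]-c; print("T in stand",np.round([t@e-.18,t@n],4),"rod top",np.percentile(P[:,2],90))
K=S[(S[:,0]>-.075)&(S[:,0]<-.03)&(abs(S[:,1])<.02)]
if len(K)>50:
    w=K[abs(K[:,1])>.009]; print("collar x",np.percentile(w[:,0],[1,5]).round(4),len(w))
E
python3 arc.py
```

```text
t 9.1167 T [0.4978 0.2356 0.1488] jaw -12.03 F [ 0.3 -1.  -4.1] M [0.   0.02 0.04]
free leg x err 564 0.0003824448870889843 inner leg y err 2897 -0.0008262721972917293
bend ang 95 382 radius err -0.0007
bend ang 110 790 radius err -0.0007
bend ang 125 761 radius err -0.0005
bend ang 140 714 radius err -0.0004
bend ang 155 638 radius err -0.0004
bend ang 170 510 radius err -0.0002
T in stand [-0.1799 -0.0619] rod top 0.17175339061081127Traceback (most recent call last):
  File "arc.py", line 20, in <module>
    w=K[abs(K[:,1])>.009]; print("collar x",np.percentile(w[:,0],[1,5]).round(4),len(w))
                                            ~~~~~~~~~~~~~^^^^^^^^^^^^^^
    return _quantile_unchecked(
        a, q, axis, out, overwrite_input, method, keepdims, weights)
    return _ureduce(a,
                    func=_quantile_ureduce_func,
    ...<5 lines>...
                    overwrite_input=overwrite_input,
                    method=method)
    r = func(a, **kwargs)
    result = _quantile(arr,
                       quantiles=q,
    ...<2 lines>...
                       out=out,
                       weights=wgt)
    slices_having_nans = np.isnan(arr[-1, ...])
                                  ~~~^^^^^^^^^
IndexError: index -1 is out of bounds for axis 0 with size 0
```

```bash
cat > path.py <<'E'
from h import *
def pose(s,off=.0013,z=0):  # s along rod from bend_outer -> T world, jaw angle
    yaw=np.radians(-12.05); L=np.pi/2*.055
    a=np.clip(s/.055,0,np.pi/2); r=.0544
    ins=.0006*np.clip(min(s/.008,(L-s)/.008),0,1); rr=.055-ins
    if s<0: q=np.array([-.18,-.055+s])
    elif s<L: q=np.array([-.125-rr*np.cos(a),-.055+rr*np.sin(a)])
    else: q=np.array([-.125+s-L,0])
    q=q+off*np.array([np.sin(a),np.cos(a)])
    R=np.array([[np.cos(yaw),-np.sin(yaw)],[np.sin(yaw),np.cos(yaw)]])
    c=np.array([.5106,.2961])-.0004*R[:,1]
    return c+R@(q-[-.18,0]),yaw-a
def rows(ss,cur,jaw):
    P=np.array(cur)*100; J=jaw
    for s in ss:
        t,a=pose(s); d=np.round(t*100-P,2); tr=round(a-J,3); P=P+d; J+=tr; print(f'{{"dx": {d[0]:.2f}, "dy": {d[1]:.2f}, "dz": 0, "turn": {tr}}}')
E
python3 - <<'E'
from path import *
s=bot.read_state(); R=cv2.Rodrigues(np.array(s["tcp_rot"]))[0]; jaw=np.arctan2(R[1,1],R[0,1]); print(np.degrees(jaw),s["tool_pos"])
ss=np.r_[np.linspace(-.0085,0,3)[1:],np.linspace(0,.0864,23)[1:]]
rows(ss,s["tool_pos"][:2],jaw)
E
```

```text
-12.034184460128982 [0.49782059 0.2355639  0.1487991 ]
{"dx": 0.06, "dy": 0.35, "dz": 0, "turn": -0.0}
{"dx": 0.09, "dy": 0.41, "dz": 0, "turn": -0.0}
{"dx": 0.13, "dy": 0.37, "dz": 0, "turn": -0.072}
{"dx": 0.16, "dy": 0.36, "dz": 0, "turn": -0.071}
{"dx": 0.16, "dy": 0.36, "dz": 0, "turn": -0.071}
{"dx": 0.18, "dy": 0.34, "dz": 0, "turn": -0.072}
{"dx": 0.20, "dy": 0.33, "dz": 0, "turn": -0.071}
{"dx": 0.23, "dy": 0.32, "dz": 0, "turn": -0.072}
{"dx": 0.25, "dy": 0.29, "dz": 0, "turn": -0.071}
{"dx": 0.27, "dy": 0.28, "dz": 0, "turn": -0.072}
{"dx": 0.29, "dy": 0.26, "dz": 0, "turn": -0.071}
{"dx": 0.31, "dy": 0.24, "dz": 0, "turn": -0.071}
{"dx": 0.32, "dy": 0.21, "dz": 0, "turn": -0.072}
{"dx": 0.34, "dy": 0.19, "dz": 0, "turn": -0.071}
{"dx": 0.35, "dy": 0.17, "dz": 0, "turn": -0.072}
{"dx": 0.36, "dy": 0.14, "dz": 0, "turn": -0.071}
{"dx": 0.37, "dy": 0.12, "dz": 0, "turn": -0.071}
{"dx": 0.38, "dy": 0.09, "dz": 0, "turn": -0.072}
{"dx": 0.38, "dy": 0.06, "dz": 0, "turn": -0.071}
{"dx": 0.39, "dy": 0.03, "dz": 0, "turn": -0.072}
{"dx": 0.39, "dy": 0.01, "dz": 0, "turn": -0.071}
{"dx": 0.39, "dy": -0.02, "dz": 0, "turn": -0.071}
{"dx": 0.39, "dy": -0.02, "dz": 0, "turn": -0.072}
{"dx": 0.39, "dy": -0.05, "dz": 0, "turn": -0.071}
```

Emit:
jog_arm(motion=[{"dx": 0.06, "dy": 0.35, "dz": 0, "turn": 0}, {"dx": 0.09, "dy": 0.41, "dz": 0, "turn": 0}, {"dx": 0.13, "dy": 0.37, "dz": 0, "turn": -0.072}, {"dx": 0.16, "dy": 0.36, "dz": 0, "turn": -0.071}, {"dx": 0.16, "dy": 0.36, "dz": 0, "turn": -0.071}, {"dx": 0.18, "dy": 0.34, "dz": 0, "turn": -0.072}, {"dx": 0.2, "dy": 0.33, "dz": 0, "turn": -0.071}, {"dx": 0.23, "dy": 0.32, "dz": 0, "turn": -0.072}, {"dx": 0.25, "dy": 0.29, "dz": 0, "turn": -0.071}, {"dx": 0, "dy": 0, "dz": 0, "turn": 0}, {"dx": 0, "dy": 0, "dz": 0, "turn": 0}])

```text
time: 10.03
tool_pos: [0.5123, 0.2662, 0.1488]
tcp_rot: [2.854, 1.312, -0.0]
wrist_force: [-0.3, -0.4, -4.3]
width: 0.463
```

```bash
sed -i 's/if len(K)>50:/if (abs(K[:,1])>.009).sum()>20:/' arc.py; python3 arc.py
python3 - <<'E'
from path import *
s=bot.read_state(); R=cv2.Rodrigues(np.array(s["tcp_rot"]))[0]; jaw=np.arctan2(R[1,1],R[0,1]); print(np.degrees(jaw),s["tool_pos"],"want",pose(.0864*7/22))
E
```

```text
t 10.0833 T [0.5121 0.266  0.1487] jaw -40.63 F [-0.3  0.4 -3.8] M [-0.03 -0.02  0.01]
free leg x err 519 0.0010675299691050226 inner leg y err 3153 -0.000448161201323342
bend ang 95 355 radius err -0.0006
bend ang 110 692 radius err -0.0006
bend ang 125 610 radius err -0.0007
bend ang 140 788 radius err 0.0
T in stand [-0.1722 -0.0291] rod top 0.17245411681454692
collar x [-0.0576 -0.0572] 989
-40.63253089559364 [0.51212336 0.26602913 0.14866019] want (array([0.51242038, 0.26689017]), np.float64(-0.7101468856091184))
```

Emit:
jog_arm(motion=[{"dx": 0.27, "dy": 0.31, "dz": 0, "turn": -0.072}, {"dx": 0.29, "dy": 0.28, "dz": 0, "turn": -0.071}, {"dx": 0.31, "dy": 0.24, "dz": 0, "turn": -0.071}, {"dx": 0.32, "dy": 0.21, "dz": 0, "turn": -0.072}, {"dx": 0.34, "dy": 0.19, "dz": 0, "turn": -0.071}, {"dx": 0.35, "dy": 0.17, "dz": 0, "turn": -0.072}, {"dx": 0.36, "dy": 0.14, "dz": 0, "turn": -0.071}, {"dx": 0, "dy": 0, "dz": 0, "turn": 0}, {"dx": 0, "dy": 0, "dz": 0, "turn": 0}])

```text
time: 10.83
tool_pos: [0.5345, 0.2814, 0.1487]
tcp_rot: [3.09, 0.566, -0.001]
wrist_force: [0.6, 0.6, -3.6]
width: 0.463
```

```bash
python3 arc.py
python3 - <<'E'
from path import *
s=bot.read_state(); R=cv2.Rodrigues(np.array(s["tcp_rot"]))[0]; jaw=np.arctan2(R[1,1],R[0,1]); print(s["q"].round(2),np.degrees(jaw),s["tool_pos"],"want",pose(.0864*14/22))
E
```

```text
t 10.8833 T [0.5343 0.2813 0.1487] jaw -69.24 F [-0.7  0.  -3.8] M [ 0.    0.03 -0.02]
free leg x err 702 0.0028689471286506055 inner leg y err 2985 -0.0006361556071192119
bend ang 95 288 radius err -0.0008
bend ang 110 805 radius err -0.0001
bend ang 155 185 radius err -0.0008
bend ang 170 315 radius err -0.0019
T in stand [-0.1537 -0.0095] rod top 0.17227790276927368
collar x [-0.057  -0.0568] 805
[0.44 0.2  1.85 0.   1.1  1.65] -69.24224042930024 [0.5343314  0.28132796 0.14865036] want (array([0.53483363, 0.28179471]), np.float64(-1.20998159635292))
```

Emit:
jog_arm(motion=[{"dx": 0.4, "dy": 0.13, "dz": 0, "turn": -0.071}, {"dx": 0.38, "dy": 0.1, "dz": 0, "turn": -0.072}, {"dx": 0.38, "dy": 0.06, "dz": 0, "turn": -0.071}, {"dx": 0.39, "dy": 0.03, "dz": 0, "turn": -0.072}, {"dx": 0.39, "dy": 0.01, "dz": 0, "turn": -0.071}, {"dx": 0.39, "dy": -0.02, "dz": 0, "turn": -0.071}, {"dx": 0.39, "dy": -0.02, "dz": 0, "turn": -0.072}, {"dx": 0.39, "dy": -0.05, "dz": 0, "turn": -0.071}, {"dx": 0, "dy": 0, "dz": 0, "turn": 0}, {"dx": 0, "dy": 0, "dz": 0, "turn": 0}])

```text
time: 11.72
tool_pos: [0.5655, 0.2837, 0.1486]
tcp_rot: [3.124, -0.326, -0.001]
wrist_force: [0.2, 0.1, -3.1]
width: 0.459
```

```bash
python3 arc.py; python3 rel.py
python3 - <<'E'
from path import *
print("want",pose(.0864),pose(.0864+.056))
E
```

```text
t 11.7667 T [0.5654 0.2838 0.1487] jaw -101.94 F [ 0.6 -0.2 -3.1] M [-0.01 -0.02  0.  ]
free leg x err 1116 0.0026105506520369957 inner leg y err 2734 -2.2518375448386807e-05
bend ang 125 306 radius err -0.0018
bend ang 140 265 radius err -0.0031
T in stand [-0.1239 -0.0006] rod top 0.17249767359151608
collar x [-0.0566 -0.0559] 524
t 11.7667 T [0.5654 0.2838 0.1487] jaw -101.94 bore dir [ 0.9784 -0.207 ] F [ 0.6 -0.2 -3.1] tilt [-5.e-04 -1.e-04 -1.e+00]
head top: n 4151 z 0.1879
  f [-0.0122  0.0117] l [-0.0182  0.0231] ang ((-0.4158315658569336, 1.778604507446289), (25.32015037536621, 50.4107780456543), 0.017648112028837204)
rod n 9431 tip f 0.0121
0.0 590 l mid 0.0016 w 0.051 top z 0.1812
0.02 1081 l mid 0.0005 w 0.012 top z 0.172
0.04 1259 l mid 0.0006 w 0.012 top z 0.172
0.06 2636 l mid 0.0003 w 0.0274 top z 0.18
0.08 1691 l mid 0.0005 w 0.012 top z 0.172
0.1 2174 l mid -0.0068 w 0.0421 top z 0.1809
front face f 0.0116 3026
want (array([0.56558203, 0.28395404]), np.float64(-1.7811085016602133)) (array([0.62034812, 0.27226319]), np.float64(-1.7811085016602133))
```

Emit:
jog_arm(motion=[{"dx": 0.51, "dy": -0.11, "dz": 0, "turn": 0}, {"dx": 0.51, "dy": -0.11, "dz": 0, "turn": 0}, {"dx": 0.51, "dy": -0.11, "dz": 0, "turn": 0}, {"dx": 0.51, "dy": -0.11, "dz": 0, "turn": 0}, {"dx": 0.51, "dy": -0.11, "dz": 0, "turn": 0}, {"dx": 0.51, "dy": -0.11, "dz": 0, "turn": 0}, {"dx": 0.51, "dy": -0.1, "dz": 0, "turn": 0}, {"dx": 0.51, "dy": -0.1, "dz": 0, "turn": 0}, {"dx": 0.51, "dy": -0.1, "dz": 0, "turn": 0}, {"dx": 0.5, "dy": -0.1, "dz": 0, "turn": 0}, {"dx": 0, "dy": 0, "dz": 0, "turn": 0}, {"dx": 0, "dy": 0, "dz": 0, "turn": 0}])

```text
time: 12.77
tool_pos: [0.6169, 0.2733, 0.1487]
tcp_rot: [-3.124, 0.332, 0.0]
wrist_force: [0.0, -0.4, -3.7]
width: 0.464
```

```bash
python3 arc.py; python3 rel.py | head -3;python3 -c "
from h import *
p=load('wrist')[0]; cv2.imwrite('pics/r2.png',cv2.resize(p[60:384,100:420,::-1],(592,600)))"
```

```text
t 12.8167 T [0.6166 0.2733 0.1487] jaw -102.11 F [ 0.4 -0.1 -3.3] M [-0.01  0.03 -0.  ]
free leg x err 0  inner leg y err 557 -0.0011879512590731401
T in stand [-0.0716 -0.0002] rod top 0.173146836031106
collar x [-0.0648 -0.0605] 1163
t 12.8167 T [0.6166 0.2733 0.1487] jaw -102.11 bore dir [ 0.9777 -0.2098] F [ 0.4 -0.1 -3.3] tilt [-5.e-04 -0.e+00 -1.e+00]
head top: n 4142 z 0.1879
  f [-0.0119  0.0118] l [-0.0189  0.0233] ang ((-0.2337665557861328, 1.9888916015625), (49.62592315673828, 25.958511352539062), 88.50763702392578)
```

View pics/r2.png

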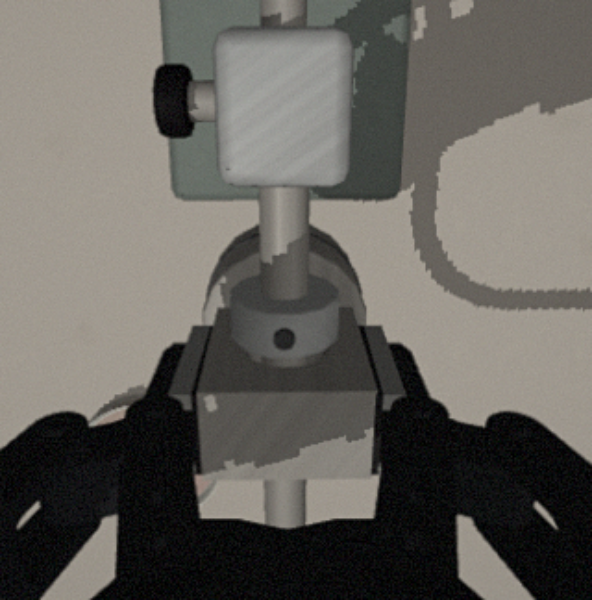

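The head, rod and collar are in line: the collar is at (285,315) and the rod leaves the back of the head at (285,500). The measured gap is about 3 mm, so I'll creep to contact.

Emit:
jog_arm(motion=[{"dx": 0.1, "dy": -0.02, "dz": 0, "turn": 0}, {"dx": 0.1, "dy": -0.02, "dz": 0, "turn": 0}, {"dx": 0.05, "dy": -0.01, "dz": 0, "turn": 0}, {"dx": 0, "dy": 0, "dz": 0, "turn": 0}, {"dx": 0, "dy": 0, "dz": 0, "turn": 0}])

```text
time: 13.23
tool_pos: [0.6191, 0.2729, 0.1488]
tcp_rot: [3.124, -0.331, -0.0]
wrist_force: [-1.0, 0.7, -2.5]
width: 0.461
```

Emit:
jog_arm(motion=[{"dx": 0.05, "dy": -0.01, "dz": 0, "turn": 0}, {"dx": 0, "dy": 0, "dz": 0, "turn": 0}, {"dx": 0, "dy": 0, "dz": 0, "turn": 0}])

```text
time: 13.48
tool_pos: [0.6196, 0.2728, 0.1488]
tcp_rot: [-3.124, 0.331, 0.0]
wrist_force: [-0.1, -0.2, -3.2]
width: 0.462
```

Emit:
jog_arm(motion=[{"dx": 0.05, "dy": -0.01, "dz": 0, "turn": 0}, {"dx": 0, "dy": 0, "dz": 0, "turn": 0}, {"dx": 0, "dy": 0, "dz": 0, "turn": 0}])

```text
time: 13.73
tool_pos: [0.6196, 0.2728, 0.1487]
tcp_rot: [3.124, -0.331, -0.002]
wrist_force: [-2.1, 0.1, -1.7]
width: 0.458
```

Emit:
jog_arm(motion=[{"dx": 0.05, "dy": -0.01, "dz": 0, "turn": 0}, {"dx": 0, "dy": 0, "dz": 0, "turn": 0}, {"dx": 0, "dy": 0, "dz": 0, "turn": 0}])

```text
time: 13.98
tool_pos: [0.6196, 0.2728, 0.1487]
tcp_rot: [3.124, -0.331, -0.003]
wrist_force: [-5.2, 0.9, -1.0]
width: 0.46
```

Emit:
jog_arm(motion=[{"dx": -0.06, "dy": 0.01, "dz": 0, "turn": 0}, {"dx": 0, "dy": 0, "dz": -0.1, "turn": 0}, {"dx": 0, "dy": 0, "dz": -0.1, "turn": 0}, {"dx": 0, "dy": 0, "dz": -0.1, "turn": 0}, {"dx": 0, "dy": 0, "dz": 0, "turn": 0}, {"dx": 0, "dy": 0, "dz": 0, "turn": 0}])

```text
time: 14.48
tool_pos: [0.6196, 0.2728, 0.1454]
tcp_rot: [-3.124, 0.331, 0.001]
wrist_force: [-4.4, 2.7, -2.8]
width: 0.458
```

Emit:
jog_arm(motion=[{"dx": 0, "dy": 0, "dz": -0.06, "turn": 0}, {"dx": 0, "dy": 0, "dz": 0, "turn": 0}, {"dx": 0, "dy": 0, "dz": 0, "turn": 0}])

```text
time: 14.73
tool_pos: [0.6196, 0.2728, 0.145]
tcp_rot: [3.124, -0.331, -0.001]
wrist_force: [-5.4, 1.7, -2.1]
width: 0.462
```

Emit:
jog_arm(motion=[{"dx": 0, "dy": 0, "dz": -0.05, "turn": 0}, {"dx": 0, "dy": 0, "dz": 0, "turn": 0}, {"dx": 0, "dy": 0, "dz": 0, "turn": 0}])

```text
time: 14.98
tool_pos: [0.6196, 0.2728, 0.1446]
tcp_rot: [3.124, -0.331, -0.001]
wrist_force: [-5.3, 1.4, -1.0]
width: 0.463
```

Emit:
jog_arm(motion=[{"dx": 0, "dy": 0, "dz": -0.03, "turn": 0}, {"dx": 0, "dy": 0, "dz": 0, "turn": 0}, {"dx": 0, "dy": 0, "dz": 0, "turn": 0}, {"dx": 0, "dy": 0, "dz": 0, "turn": 0}, {"dx": 0, "dy": 0, "dz": 0, "turn": 0}, {"dx": 0, "dy": 0, "dz": 0, "turn": 0}, {"dx": 0, "dy": 0, "dz": 0, "turn": 0}, {"dx": 0, "dy": 0, "dz": 0, "turn": 0}], fingers=7.0)

```text
time: 15.65
tool_pos: [0.6201, 0.2727, 0.1444]
tcp_rot: [-3.124, 0.331, -0.0]
wrist_force: [0.9, -0.2, -0.2]
width: 0.82
```

```bash
python3 arc.py; python3 rel.py | head -3;python3 -c "
from h import *
p=load('wrist')[0]; cv2.imwrite('pics/r3.png',cv2.resize(p[60:384,100:420,::-1],(592,600)))"
```

```text
t 15.7 T [0.6201 0.2727 0.1444] jaw -102.1 F [-0.3  0.2  0.8] M [ 0.01 -0.03  0.05]
free leg x err 0  inner leg y err 578 -0.0012099329698887452
T in stand [-0.068  -0.0001] rod top 0.17341999773917743
collar x [-0.0578 -0.0576] 1079
t 15.7 T [0.6201 0.2727 0.1444] jaw -102.1 bore dir [ 0.9778 -0.2096] F [-0.3  0.2  0.8] tilt [ 1.e-04 -0.e+00 -1.e+00]
head top: n 4084 z 0.1834
  f [-0.0129  0.0111] l [-0.0178  0.0215] ang ((3.2813777923583984, 1.7816600799560547), (40.45210647583008, 34.051029205322266), 89.47618865966797)
```

View pics/r3.png

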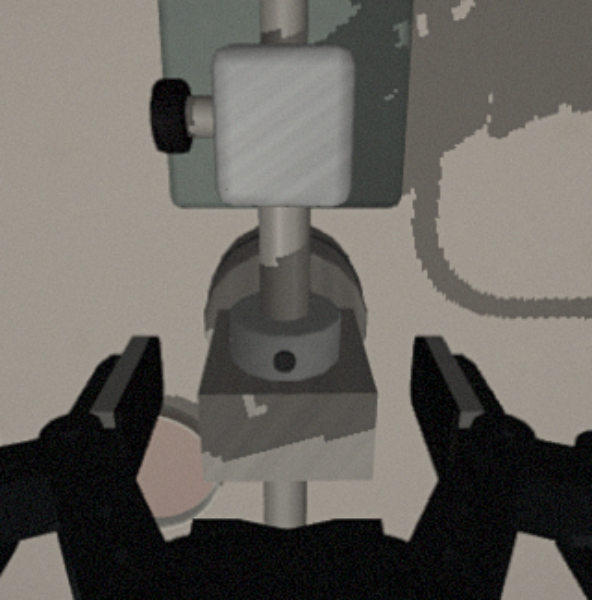

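Hanging free at the collar, fingers clear on both sides at (130,390) and (445,390). Retracting straight up.

Emit:
jog_arm(motion=[{"dx": 0, "dy": 0, "dz": 0.4, "turn": 0}, {"dx": 0, "dy": 0, "dz": 0.8, "turn": 0}, {"dx": 0, "dy": 0, "dz": 1.2, "turn": 0}, {"dx": 0, "dy": 0, "dz": 1.5, "turn": 0}, {"dx": 0, "dy": 0, "dz": 1.5, "turn": 0}, {"dx": 0, "dy": 0, "dz": 1.5, "turn": 0}, {"dx": 0, "dy": 0, "dz": 1.5, "turn": 0}, {"dx": 0, "dy": 0, "dz": 1.5, "turn": 0}, {"dx": 0, "dy": 0, "dz": 1.5, "turn": 0}, {"dx": 0, "dy": 0, "dz": 1, "turn": 0}, {"dx": 0, "dy": 0, "dz": 0, "turn": 0}, {"dx": 0, "dy": 0, "dz": 0, "turn": 0}])

```text
time: 16.7
tool_pos: [0.6206, 0.2729, 0.27]
tcp_rot: [-3.123, 0.331, -0.004]
wrist_force: [0.5, -0.6, -0.7]
width: 0.82
```

```bash
cat > fin.py <<'E'
from h import *
p,d,k=grab("wrist"); C=cloud(d,k); c=np.array([.5106,.2961]); y=np.radians(-12.05); e=np.array([np.cos(y),np.sin(y)]); n=np.array([-e[1],e[0]])
X=(C[...,:2]-c)@e-.18; Y=(C[...,:2]-c)@n; m=(C[...,2]>.179)&(C[...,2]<.188)&(abs(X+.07)<.022)&(abs(Y)<.03)
print(bot.read_state()["time"],"head top z",np.median(C[...,2][m]).round(4),"x",np.percentile(X[m],[2,98]).round(4),"y",np.percentile(Y[m],[2,98]).round(4),m.sum())
w=(abs(Y)>.009)&(abs(Y)<.016)&(X>-.06)&(X<-.03)&(C[...,2]>.165)&(C[...,2]<.182); print("collar x",np.percentile(X[w],[2,98]).round(4) if w.any() else None)
im=[p]+[grab(q)[0] for q in ("scene",)]
cv2.imwrite("pics/f1.png",cv2.resize(np.hstack(im)[:,:,::-1],(800,300)))
E
python3 fin.py
```

```text
16.75 head top z 0.1834 x [-0.0808 -0.051 ] y [-0.0207  0.0175] 1479
collar x [-0.0576 -0.0451]
```

View pics/f1.png

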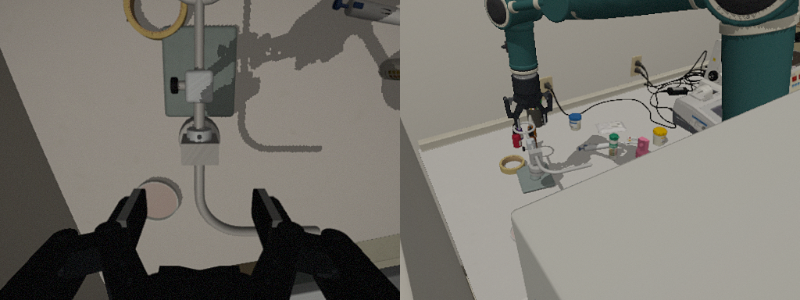

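The weight hangs level at (200,150) in the wrist half, against the collar. The dish, tube and cup are in place. Handing in.

```bash
python3 -c "
from workcell import bot
print(bot.finish_job())"
```

```text
the job is handed in; nothing more can be done
None
```

The steel counterweight is hanging on the stand's rod against the stop collar, released, and the job was handed in at about 16.8 s of the 48 s allowed.

I gripped it by its flat sides and threaded the bore over the free end of the rod. I then followed the bend with no noticeable force, crept to light contact with the collar (about 5 N), lowered it onto the rod, opened the fingers and retracted straight up.

- **Height:** the head top is at z = 0.1834 m, which puts the bore centre about 0.161 m up. That is 4 mm below the rod axis, as it should be when hanging freely.
- **Against the collar:** the head's back face is at stand x = -80.8 mm, so the front face is at about -56.8 mm, with the collar face measured at -57 to -57.6 mm. They agree as touching, to within the camera's accuracy.
- **Wrist force:** near zero after release. The end-of-move readings stayed under about 7 N throughout.
- **Bystanders:** the cup, tube and dish looked undisturbed in the last pictures. I did not re-measure their positions.

Nothing failed outright. My first two move calls were rejected for their format and moved nothing. Two estimates of the rod tip along its axis differed by about 2.6 mm; I located the bend from its own measurement, so this had no effect.

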